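Put the stain bottles back in their carrier and zero the staining timer

ROBOT

A 6-joint arm with a two-finger parallel gripper is mounted at the origin on the work surface. World frame = base frame: x ahead of the robot, y to its left, z up, the work surface at z = 0. Lengths are in mm, angles in rad, forces in N, time in s.
With the tool pointing down it reaches from about 350 to 975 mm from the base axis. Payload 4.9 kg.
Tool frame: the origin (TCP) lies at the very end of the fingers, on their centre line; the grasp point (between the pads) lies 19 mm behind it; z points along the fingers, y is the line along which they close (so a half turn about z gives the same grasp; the last joint's range is limited). The gripper opens to 85 mm and grips with 20 to 120 N. Pads are 22 mm wide; open, the fingers measure 114 mm over their backs; the gripper's body (76 mm by 85 mm) begins 54 mm behind the grasp point. The pads swing forward as they close: fully open they stand 13 mm farther back than shut.
Start: joints at [1.123, 0.053, 1.613, -0, 1.476, -0.119], TCP at [201.806, 591.503, 231.304] pointing down, gripper open.
Joint ranges: [-3.01, 3.01], [-1.01, 2.22], [0.06, 2.58], [-1.02, 4.17], [0.09, 2.62], [-3.14, 3.14]. Speed limits (rad/s): [2.57, 2.57, 3.14, 3.14, 3.14, 3.14].

INTERFACE

Orientations are given as a unit quaternion [x, y, z, w].
In Python, from cell import r, viewer gives the robot as it stands. The module is installed in compiled form; this text tells all that it offers.
- The arm moves only by the shell command python3 -m inch 'ROWS'. ROWS is text: rows parted by semicolons, each of 5 numbers parted by spaces: the shift along the tool's x, y, z in units of 150 mm (1.0 is 150 mm), then the turn about the tool's z in units of 45 degrees (1.0 is 45 degrees), then the closure, from -1 (fully open) to 1 (shut). In form: tx ty tz turn claw; .... A call has 1 to 12 rows; each row is the pose to reach, as a shift and turn from the pose commanded when the call began, along the tool's axes at that moment; what a row does not reach only later rows make up. A row lasts 1/12 s, in which the tool goes at most 41.7 mm and 7.16 degrees, less where a joint would pass 70% of its speed; a pose out of reach is approached as far as the arm can. A call with a number of a shift or a turn outside -1 to 1 is refused whole. A call with a gripper value outside its range is refused whole. The fingers move at their own pace and stop on an object; the grip force is fixed at half the most. Time passes only in rows, so rows that repeat a pose let the fingers close. It gives the time, the measured TCP pose, the force, the opening and the grip force at its end, in the units of the state.
- r.get_obs(): the state, without advancing time (a new reading comes with each control period).
- viewer.camera(name): name is "scene" or "top" or "wrist"; returns a dict with "color" (384x512x3 uint8, red, green, blue), "z_map" (384x512 float32, mm along the optical axis (not along the pixel's ray), 0 where there is no reading), "mtx" (3x3 intrinsics, pixels), "R" (3x3) and "t" (3): a world point X has camera coordinates R X + t; the wrist camera has in their place "T_tool_cam" (4x4, takes a point from camera to tool coordinates, whose origin is the TCP and whose axes are the flange's). Camera axes: x right, y down, z forward; pixel columns grow to the right and rows downward; lengths in mm; the calibration is good to about 2 mm. A picture is of the moment at which its call begins: read the wrist's pose just before it.
- r.hand_in(): hands the job in; it is judged then, once.
The state is a dict: "time": time; "q": joint angles; "joint_vel": joint speeds; "tau": joint torques, N m; "position": TCP position; "orientation": TCP orientation; "ft_force": force on the tool from outside, world axes, zero at the start; "ft_torque": the same for the moment, N m; "finger_gap": opening from 0.0 (shut) to 1.0 (fully open); "gripper_force": force on a finger pad.
Only numpy, scipy, OpenCV 4.12 (cv2) and the standard library are available. Lean on these libraries where they do the work, as an engineer would, in place of code of your own. Each camera call takes 0.05 s, during which the arm holds its last target. There are 200 camera calls.

TASK

The staining is finished, so clear up the station: set the red-capped and the yellow-capped bottle upright on the floor of the blue carrier, each in a free cell of its own (the red one is lying on its side), and wind the timer back to its zero stop. The bottles are glass: put them down gently rather than dropping or ramming them, and leave the bottles already in the carrier and the other things on the bench where they are.

Things in the scene. Friction and masses are not known exactly. Their poses are not given: they have to be found in the camera images.
- carrier: blue divided bottle carrier, open on top, 144 x 214 mm, 62 mm high; it does not slide. Origin under its centre, z up. 2 cells along x by 3 along y, 66 mm square inside, centres at x = -35, +35 and y = -70, 0, +70 mm; floor 5 mm thick, all walls 4 mm thick and 62 mm high. A bottle has 3 mm of room on each side and must be turned square to its cell
- free_cell_0 (a point): centre of the floor of an empty cell of the carrier, at (-35, -70) mm in the carrier; 5 mm above the bench, axes as the carrier's
- free_cell_1 (a point): centre of the floor of an empty cell of the carrier, at (-35, +70) mm in the carrier; 5 mm above the bench, axes as the carrier's
- free_cell_2 (a point): centre of the floor of an empty cell of the carrier, at (+35, +0) mm in the carrier; 5 mm above the bench, axes as the carrier's
- bottle_red: square amber glass bottle, 60 x 60 mm, 150 mm tall, about 0.28 kg: body up to 100 mm (foot stepped in 3 mm), shoulder to 114 mm, neck 32 mm across, round red cap 42 mm across from 122 to 150 mm. Origin at the centre of its base, z from base to cap, x and y square to the sides. It lies on one flat side (axis 30 mm above the bench) with its cap roughly towards the robot's left (+y)
- bottle_yellow: square amber glass bottle, 60 x 60 mm, 150 mm tall, about 0.28 kg: body up to 100 mm (foot stepped in 3 mm), shoulder to 114 mm, neck 32 mm across, round yellow cap 42 mm across from 122 to 150 mm. Origin at the centre of its base, z from base to cap, x and y square to the sides. It stands upright on the bench
- stored_white: square amber glass bottle, 60 x 60 mm, 150 mm tall, about 0.28 kg: body up to 100 mm (foot stepped in 3 mm), shoulder to 114 mm, neck 32 mm across, round white cap 42 mm across from 122 to 150 mm. Origin at the centre of its base, z from base to cap, x and y square to the sides. Stands loosely in cell (+35, -70) of the carrier
- stored_black: square amber glass bottle, 60 x 60 mm, 150 mm tall, about 0.28 kg: body up to 100 mm (foot stepped in 3 mm), shoulder to 114 mm, neck 32 mm across, round black cap 42 mm across from 122 to 150 mm. Origin at the centre of its base, z from base to cap, x and y square to the sides. Stands loosely in cell (+35, +70) of the carrier
- stored_grey: square amber glass bottle, 60 x 60 mm, 150 mm tall, about 0.28 kg: body up to 100 mm (foot stepped in 3 mm), shoulder to 114 mm, neck 32 mm across, round grey cap 42 mm across from 122 to 150 mm. Origin at the centre of its base, z from base to cap, x and y square to the sides. Stands loosely in cell (-35, 0) of the carrier
- timer_knob (a joint): angle of the timer's knob, rad: 0 at the zero stop, growing clockwise seen from above (5.24 = 60 minutes). To reset, turn it counter-clockwise until it meets the stop. It turns against a steady friction of about 0.06 N m and stays where it is left
- timer_knob_grip (a point): point on the vertical axis of the knob, 62 mm above the bench, turning with it. The black grip bar is 56 mm long (point's x), 14 mm thick (y), from 42 to 68 mm above the bench, on a grey 62 mm disc (top at 42 mm). The red line on the bar points to the point's -x and meets the red mark on the dial at zero. The white round case below is 116 mm across, 34 mm high and does not slide
- beaker: clear beaker, 66 mm across, 88 mm high, near the timer; leave it. Origin at the centre of its base
- slide_box: flat green slide box 90 x 142 x 24 mm on the robot's side; leave it. Origin at the centre of its underside
- petri_stack: stack of three petri dishes, 90 mm across, 42 mm high; leave it. Origin at the centre of its underside
- oil_bottle: small bottle, 34 mm across, 85 mm high; leave it. Origin at the centre of its base
- buffer_jar: white-lidded jar, 72 mm across, 95 mm high, on the robot's right; leave it. Origin at the centre of its base
Mind the look-alikes: they are no part of the job. Leave any purple look-alike of the bottle_yellow alone.

How it is judged (in metres and radians):
At the end, for the whole second after the job is handed in: Both bottles stand in the carrier, each in a free cell: base less than 6 mm above the cell's floor, leaning less than 0.12 rad, at rest and released; the timer knob within 0.05 rad of its zero stop (x of bottle_red in the frame of carrier between -0.07 and 0.07 m and y of bottle_red in the frame of carrier between -0.105 and 0.105 m and z of bottle_red in the frame of carrier between 0 and 0.011 m and angle between each of bottle_red, bottle_yellow's own z axis and vertical below 0.12 rad and linear speed of each of bottle_red, bottle_yellow below 0.03 m/s and x of bottle_yellow in the frame of carrier between -0.07 and 0.07 m and y of bottle_yellow in the frame of carrier between -0.105 and 0.105 m and z of bottle_yellow in the frame of carrier between 0 and 0.011 m and value of joint timer_knob below 0.05 rad); the robot touches nothing.
It fails at once if a bottle hits or is pressed against the carrier with more than 70 N (contact force between any of bottle_red, bottle_yellow and carrier above 70 N).
It fails at once if a bottle is let go above its cell and falls (out of the fingers, base over 10 mm above the floor of the cell, faster than 0.3 m/s) ((x of bottle_red in the frame of carrier between -0.07 and 0.07 m and y of bottle_red in the frame of carrier between -0.105 and 0.105 m and contact force between the fingers and bottle_red below 0.5 N and z of bottle_red in the frame of carrier above 0.015 m and linear speed of bottle_red above 0.3 m/s) or (x of bottle_yellow in the frame of carrier between -0.07 and 0.07 m and y of bottle_yellow in the frame of carrier between -0.105 and 0.105 m and contact force between the fingers and bottle_yellow below 0.5 N and z of bottle_yellow in the frame of carrier above 0.015 m and linear speed of bottle_yellow above 0.3 m/s)).
It fails at once if a bottle already in the carrier is shifted more than 15 mm or tipped more than 0.2 rad (distance of any of stored_white, stored_black, stored_grey from where it was at the start of the episode above 0.015 m or angle between any of stored_white, stored_black, stored_grey's own z axis and vertical above 0.2 rad).
It fails at once if another thing on the bench is shifted more than 20 mm or tipped over (distance of any of beaker, slide_box, petri_stack, oil_bottle, buffer_jar from where it was at the start of the episode above 0.02 m or angle between any of beaker, slide_box, petri_stack, oil_bottle, buffer_jar's own z axis and vertical above 0.3 rad).
It also fails if it takes over 72 s, if anything falls off the work surface, if the arm or the gripper's body presses on something with over 40 N, if the wrist force passes 120 N, or if a joint passes its speed limit or range.

## Working session

There is one attempt and no reset: what is moved stays moved. The work goes in short steps, Python scripts to look and compute and a shell command to move; the robot and the scene stay as the last step left them, time stands still between calls to the robot, and variables do not carry over. Pictures are saved under pics/ and viewed, at most 10 in all, crops included, and the job is handed in when it is done.

```bash
mkdir -p pics
python3 - <<'E'
from cell import r,viewer
import cv2,numpy as np,pickle
o=r.get_obs();print({k:np.round(v,3).tolist() for k,v in o.items()})
d={}
for n in("scene","top"):
    c=viewer.camera(n);d[n]=c;cv2.imwrite(f"pics/{n}0.png",cv2.resize(c["color"][:,:,::-1],(800,600),interpolation=cv2.INTER_CUBIC))
    print(n,c["mtx"],c["R"],c["t"])
pickle.dump(d,open("c0.pkl","wb"))
E
```

```text
{'time': 0.0, 'q': [1.123, 0.053, 1.614, 0.0, 1.476, -0.119], 'joint_vel': [0.001, 0.001, 0.0, -0.002, -0.001, -0.001], 'tau': [0.001, -39.369, -37.017, -0.0, 0.007, 0.0], 'position': [201.552, 590.946, 230.052], 'orientation': [0.164, 0.987, -0.001, -0.0], 'ft_force': [-1.386, 0.158, -0.42], 'ft_torque': [-0.013, -0.009, -0.002], 'gripper_force': 0.0, 'finger_gap': 1.0}
scene [[412.68258054   0.         248.84546341]
 [  0.         412.68258054 190.38915543]
 [  0.           0.           1.        ]] [[ 0.31423802  0.94924869 -0.01346804]
 [ 0.65818931 -0.22806575 -0.71747672]
 [-0.68413544  0.21659394 -0.69645227]] [-151.66012894 -320.65141725 1656.9711558 ]
top [[368.93813004   0.         251.81667062]
 [  0.         368.93813004 183.76861375]
 [  0.           0.           1.        ]] [[ 0.02817647 -0.99918307  0.02897025]
 [-0.99447901 -0.03095096 -0.10026736]
 [ 0.10108211 -0.02598513 -0.99453868]] [ -61.04196001  556.15283556 1346.00933633]
```

View pics/top0.png

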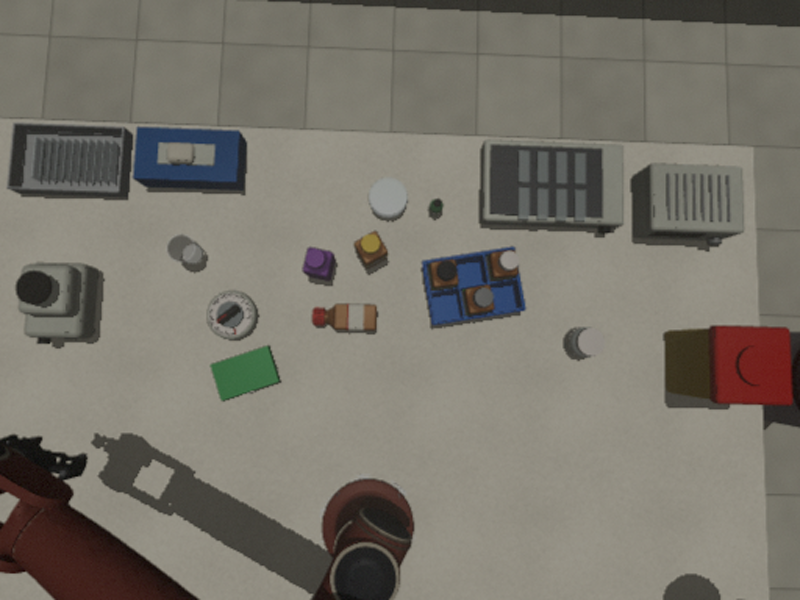

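View pics/scene0.png

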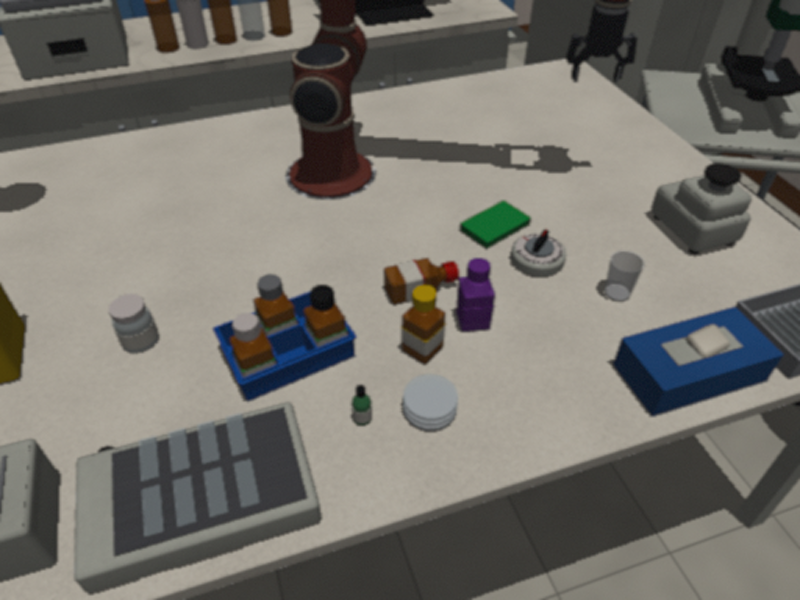

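Top view: carrier about (473,287), black cap (446,272), white (508,260), grey (484,298). Red bottle lies at (345,317) with its cap at (320,317). Yellow is at (370,248), purple at (319,262), knob at (231,315), beaker at (190,252) and slide box at (245,373). The tool can only point down, so I'll stand the red bottle up by pivoting it about its base edge.

```bash
cat > h.py <<'E'
import numpy as np,cv2,pickle
from scipy.spatial.transform import Rotation as Ro
def ray(c,u,v,z=None):
    """pixel -> world; by depth or at height z. wrist: needs c['R'],c['t'] set"""
    K=np.linalg.inv(c["mtx"]);d=c["R"].T@(K@[u,v,1.]);o=-c["R"].T@c["t"]
    s=c["z_map"][int(round(v)),int(round(u))] if z is None else (z-o[2])/d[2]
    return o+s*d
def wrist(name):
    from cell import r,viewer
    o=r.get_obs();c=viewer.camera("wrist");c=dict(c)
    T=np.eye(4);T[:3,:3]=Ro.from_quat(o["orientation"]).as_matrix();T[:3,3]=o["position"]
    M=np.linalg.inv(T@c["T_tool_cam"]);c["R"]=M[:3,:3];c["t"]=M[:3,3]
    pickle.dump(c,open(name+".pkl","wb"))
    cv2.imwrite(f"pics/{name}.png",cv2.resize(c["color"][:,:,::-1],(800,600),interpolation=cv2.INTER_CUBIC));return c
def go(x,y,z,yaw=None):
    """shift/turn in move units; yaw = world direction (deg) of tool y, mod 180"""
    from cell import r
    o=r.get_obs();R=Ro.from_quat(o["orientation"]).as_matrix()
    s=R.T@(np.array([x,y,z])-o["position"])/150
    cur=np.degrees(np.arctan2(R[1,1],R[0,1]))
    t=0 if yaw is None else -((yaw-cur+90)%180-90)/45
    print("pos",np.round(o["position"],1),"yaw",round(cur,1),"q6",round(o["q"][5],2),"-> shift",np.round(s,3),"turn",round(t,3))
E
python3 - <<'E'
from h import *
d=pickle.load(open("c0.pkl","rb"));c=d["top"];k=1.5625
for n,u,v,z in[("red cap",320,317,40),("red base",375,317,50),("yellow cap",371,243,150),("purple",317,258,150),("knob",230,314,68),("beaker",188,250,40),("black",446,271,155),("white",509,260,155),("grey",484,298,155),
 ("carA",423,262,62),("carB",515,248,62),("carC",524,313,62),("carD",432,326,62),("oil",436,204,85),("petri",388,198,42),("jar",585,343,95),("slide",245,373,24)]:
    print(n,np.round(ray(c,u/k,v/k,z)),np.round(ray(c,u/k,v/k)))
w=pickle.load(open("c0.pkl","rb"))
from cell import viewer
c=viewer.camera("wrist");print(c["T_tool_cam"].round(3),c["mtx"])
go(550,250,400,0)
E
```

```text
red cap [481. 126.  40.] [481. 125.  47.]
red base [484.  -3.  50.] [484.  -3.  57.]
yellow cap [641.  11. 150.] [641.  10. 152.]
purple [604. 127. 150.] [604. 127. 149.]
knob [480. 329.  68.] [481. 329.  65.]
beaker [629. 442.  40.] [635. 454.   6.]
black [ 584. -155.  155.] [ 584. -155.  152.]
white [ 612. -292.  155.] [ 419.   -9. 1396.]
grey [ 527. -238.  155.] [ 527. -237.  160.]
carA [ 616. -111.   62.] [ 615. -111.   64.]
carB [ 656. -328.   62.] [ 666. -342.    3.]
carC [ 503. -350.   62.] [ 507. -365.    3.]
carD [ 467. -135.   62.] [ 469. -141.    5.]
oil [ 749. -137.   85.] [ 750. -137.   81.]
petri [771. -25.  42.] [770. -25.  47.]
jar [ 437. -481.   95.] [ 437. -482.   93.]
slide [345. 297.  24.] [345. 298.  20.]
[[-0.00000e+00 -9.48000e-01 -3.17000e-01  8.18600e+01]
 [ 1.00000e+00  0.00000e+00 -1.00000e-03  8.10000e-01]
 [ 1.00000e-03 -3.17000e-01  9.48000e-01 -1.43828e+02]
 [ 0.00000e+00  0.00000e+00  0.00000e+00  1.00000e+00]] [[291.24123354   0.         255.59569737]
 [  0.         291.24123354 191.19969496]
 [  0.           0.           1.        ]]
pos [201.6 591.1 230.3] yaw 71.2 q6 -0.12 -> shift [-2.932 -1.404 -1.129] turn 1.581
```

```bash
python3 -c "
from h import *
go(480,329,250,90)"
```

```text
pos [201.6 591.1 230.3] yaw 71.2 q6 -0.12 -> shift [-2.321 -1.054 -0.13 ] turn -0.419
```

```bash
for i in 1 2; do :; done; python3 -m inch '-0.25 -0.1 -0.1 0 -1; -0.5 -0.22 -0.13 0 -1; -0.75 -0.34 -0.13 0 -1; -0.95 -0.44 -0.13 0 -1' | tail -3; python3 -m inch '-0.25 -0.1 0 0 -1; -0.5 -0.22 0 0 -1; -0.75 -0.34 0 0 -1; -0.95 -0.44 0 0 -1'|tail -3;  python3 -m inch '-0.2 -0.1 0 -0.15 -1; -0.42 -0.17 0 -0.3 -1; -0.42 -0.17 0 -0.42 -1;-0.42 -0.17 0 -0.42 -1;-0.42 -0.17 0 -0.42 -1'|tail -3; python3 -c "
from h import *
wrist('w1');go(480,329,250,90)"
```

```text
ft_force: [1.6, 0.4, -0.3]
finger_gap: 0.999
gripper_force: 0.0
ft_force: [-0.7, 0.6, -0.1]
finger_gap: 1.004
gripper_force: 0.0
ft_force: [-1.4, 0.5, -0.4]
finger_gap: 0.998
gripper_force: 0.0
pos [479.8 330.3 250.4] yaw 90.0 q6 -1.09 -> shift [-0.001 -0.009  0.003] turn -0.001
```

View pics/w1.png

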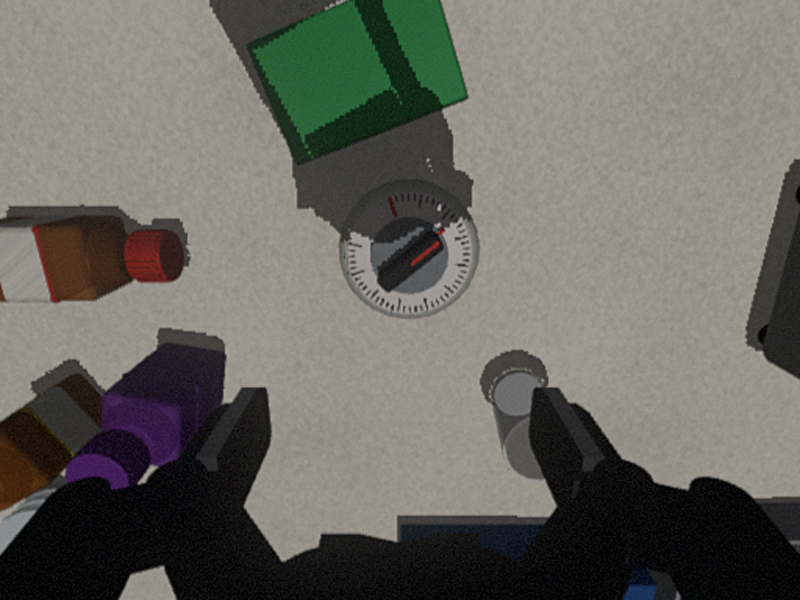

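Wrist view: dial mark at (392,205), bar from about (385,285) to (440,237) with its red line on the upper-right half, disc centre about (409,254). The knob stands roughly 65° clockwise from zero. The red cap is at (157,255).

Run:
```python
from h import *
c=pickle.load(open("w1.pkl","rb"));k=1.5625
P=lambda u,v,z:ray(c,u/k,v/k,z)
im=c["color"];s=im[118:205,215:310][:,:,::-1]
cv2.imwrite("pics/knob.png",cv2.resize(s,(760,696),interpolation=cv2.INTER_CUBIC)[:600])
# dark bar pixels by depth above disc
ps=[]
for v in range(110,210):
    for u in range(205,315):
        p=ray(c,u,v)
        if 60<p[2]<75 and np.hypot(p[0]-480,p[1]-329)<40: ps.append(p[:2])
ps=np.array(ps,np.float32);print(len(ps));r_=cv2.minAreaRect(ps);print("bar",r_);b=cv2.boxPoints(r_);e=[b[i]-b[i-1] for i in range(4)];print([ (round(float(np.hypot(*q)),1),round(float(np.degrees(np.arctan2(q[1],q[0]))),1)) for q in e])
m=P(392,205,34);l=P(437,241,68);a=P(414,263,68)
print("mark",m,"line",a,l,np.degrees(np.arctan2(*(l-a)[1::-1])))
ctr=np.array(r_[0]);print("mark ang",np.degrees(np.arctan2(*(m[:2]-ctr)[::-1])))
go(ctr[0],ctr[1],250,42)
```

```text
609
bar ((480.88299560546875, 337.6440734863281), (14.443642616271973, 55.86558532714844), 39.57972717285156)
[(14.4, -140.4), (55.9, -50.4), (14.4, 39.6), (55.9, 129.6)]
mark [441.61010824 324.63036397  34.        ] line [479.72433131 341.10149167  68.        ] [463.37415502 357.64527247  68.        ] 134.66277716934766
mark ang -161.66654584257927
pos [479.8 330.3 250.4] yaw 90.0 q6 -1.09 -> shift [-0.007  0.049  0.003] turn 1.066
```

View pics/knob.png

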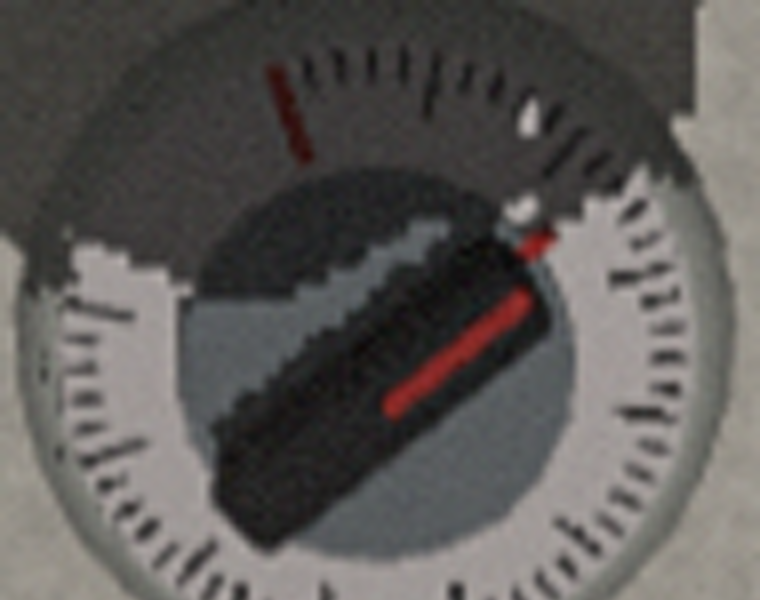

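Run:
```python
from h import *
c=pickle.load(open("w1.pkl","rb"))
print("disc wrist",ray(c,262.3,164.2,42))
from cell import viewer
for n in("scene","top"):
    c=pickle.load(open("c0.pkl","rb"))[n]
    V,U=np.mgrid[0:384,0:512];K=np.linalg.inv(c["mtx"]);o=-c["R"].T@c["t"]
    X=o+(c["z_map"][...,None]*(np.stack([U,V,np.ones_like(U)],-1)@K.T))@c["R"]
    m=(np.hypot(X[...,0]-480,X[...,1]-333)<45)&(X[...,2]>59)&(X[...,2]<78)
    p=X[m][:,:2].astype(np.float32);print(n,len(p),cv2.minAreaRect(p),X[m].mean(0))
    for q,zl,zh in(((481,125),30,60),((641,11),140,160)):
        m=(np.hypot(X[...,0]-q[0],X[...,1]-q[1])<35)&(X[...,2]>zl)&(X[...,2]<zh);p=X[m]
        print(len(p),(p.min(0)+p.max(0))/2)
```

```text
disc wrist [480.93950231 338.59462109  42.        ]
scene 63 ((484.5033874511719, 334.7548522949219), (14.431116104125977, 57.538387298583984), 40.22466278076172) [486.70567037 333.42030432  66.66498264]
152 [488.1340183  117.52568651  44.45778067]
165 [641.69380179  12.20232914 146.80595766]
top 67 ((483.0911560058594, 338.032958984375), (15.407962799072266, 53.27284240722656), 39.726531982421875) [482.4290344  337.66430315  67.98993513]
145 [482.91581571 117.52486926  47.31433902]
119 [640.79889055  13.90969268 151.17905514]
```

```bash
python3 -m inch '-0.007 0.05 0.2 0.15 -1;-0.007 0.05 0.4 0.3 -1;-0.007 0.05 0.5 0.46 -1;-0.007 0.05 0.6 0.62 -1;-0.007 0.05 0.7 0.78 -1;-0.007 0.05 0.8 0.93 -1;-0.007 0.05 0.8 1 -1;-0.007 0.05 0.8 1 -1'|tail -1;python3 -m inch '0 0 0.15 0.11 -1;0 0 0.3 0.11 -1;0 0 0.45 0.11 -1;0 0 0.54 0.11 -1;0 0 0.56 0.11 -1;0 0 0.56 0.11 0.5;0 0 0.56 0.11 1;0 0 0.56 0.11 1;0 0 0.56 0.11 1;0 0 0.56 0.11 1;0 0 0.56 0.11 1;0 0 0.56 0.11 1';python3 -c "
from h import *
go(481,338,46,40)"
```

```text
gripper_force: 0.0
time: 2.95
position: [481.1, 337.1, 48.0]
orientation: [0.422, 0.907, -0.001, -0.0]
ft_force: [-4.0, -2.8, 6.3]
finger_gap: 0.152
gripper_force: 60.2
pos [481.1 337.1  48. ] yaw 40.1 q6 -0.21 -> shift [0.005 0.003 0.013] turn 0.002
```

Gripped. Now I turn it CCW about 60°, then creep up to the stop.

```bash
python3 -m inch '0 0 0 -0.12 1;0 0 0 -0.25 1;0 0 0 -0.38 1;0 0 0 -0.51 1;0 0 0 -0.64 1;0 0 0 -0.77 1;0 0 0 -0.9 1;0 0 0 -1 1;0 0 0 -1 1'|tail -3;python3 -m inch '0 0 0 -0.1 1;0 0 0 -0.2 1;0 0 0 -0.3 1;0 0 0 -0.35 1;0 0 0 -0.35 1'|tail -3; python3 -c "
from h import *
go(481,338,46,None);from cell import r;print(r.get_obs()['ft_torque'])"; python3 -m inch '0 0 0 -0.04 1;0 0 0 -0.08 1;0 0 0 -0.12 1;0 0 0 -0.12 1'; python3 -c "
from h import *
go(481,338,46,None);from cell import r;print(r.get_obs()['ft_torque'])"
```

```text
ft_force: [-3.9, -2.7, 6.6]
finger_gap: 0.15
gripper_force: 60.2
ft_force: [-4.5, -2.8, 6.3]
finger_gap: 0.15
gripper_force: 60.2
pos [481.2 337.4  48. ] yaw 100.9 q6 -1.28 -> shift [0.    0.004 0.014] turn 0
[-0.32180839  0.66244926  0.03522995]
time: 4.45
position: [481.1, 337.4, 48.0]
orientation: [-0.142, 0.99, -0.0, -0.001]
ft_force: [-4.2, -2.3, 6.6]
finger_gap: 0.149
gripper_force: 60.2
pos [481.1 337.4  48. ] yaw 106.3 q6 -1.37 -> shift [-0.     0.004  0.014] turn 0
[-0.30913415  0.69074532  0.04410223]
```

```bash
for i in 1; do python3 -m inch '0 0 0 -0.03 1;0 0 0 -0.06 1;0 0 0 -0.06 1'|tail -1; python3 -c "
from h import *
go(481,338,46,None);from cell import r;print(r.get_obs()['ft_torque'])"; python3 -m inch '0 0 0 -0.03 1;0 0 0 -0.06 1;0 0 0 -0.06 1'|tail -1; python3 -c "
from h import *
go(481,338,46,None);from cell import r;print(r.get_obs()['ft_torque'])";done
```

```text
gripper_force: 60.2
pos [481.1 337.5  48. ] yaw 109.0 q6 -1.42 -> shift [-0.     0.004  0.014] turn 0
[-0.29085998  0.71691853  0.01680885]
gripper_force: 67.2
pos [481.1 337.5  48.1] yaw 111.4 q6 -1.46 -> shift [-0.001  0.004  0.014] turn 0
[-0.4058535   0.69046451 -1.36811003]
```

Torque jumped to −1.4 N m, so the knob is at its stop. I'll release, rise and go to look at the red bottle.

```bash
python3 -m inch '0 0 0 0 0;0 0 0 0 -1;0 0 0 0 -1;0 0 0 0 -1;0 0 0 0 -1;0 0 -0.2 0 -1;0 0 -0.45 0 -1;0 0 -0.7 0.1 -1;0 0 -0.95 0.2 -1;0 0 -1 0.35 -1;0 0 -1 0.5 -1;0 0 -1 0.6 -1'|tail -1; python3 -m inch '0 0 0 0.15 -1;0 0 0 0.3 -1;0 0 0 0.45 -1;0 0 0 0.6 -1;0 0 0 0.75 -1;0 0 0 0.9 -1; 0 0 0 1 -1;0 0 0 1 -1'|tail -1; python3 -c "
from h import *
go(483,100,280,0)"
```

```text
gripper_force: 0.0
gripper_force: 0.0
pos [481.3 337.6 196.6] yaw 39.6 q6 -0.21 -> shift [-1.228 -1.001 -0.556] turn 0.88
```

```bash
python3 -m inch '-0.15 -0.12 -0.13 0.15 -1;-0.3 -0.24 -0.26 0.3 -1;-0.45 -0.37 -0.4 0.45 -1;-0.6 -0.5 -0.56 0.6 -1;-0.75 -0.62 -0.56 0.75 -1;-0.9 -0.75 -0.56 0.88 -1;-0.98 -0.87 -0.56 0.88 -1;-0.98 -1 -0.56 0.88 -1;-0.98 -1 -0.56 0.88 -1'|tail -1; python3 -c "
from h import *
wrist('w2');go(483,100,280,0)"
```

```text
gripper_force: 0.0
pos [459.4 127.9 280.9] yaw 0.1 q6 0.11 -> shift [-0.186  0.157  0.006] turn 0.001
```

View pics/w2.png

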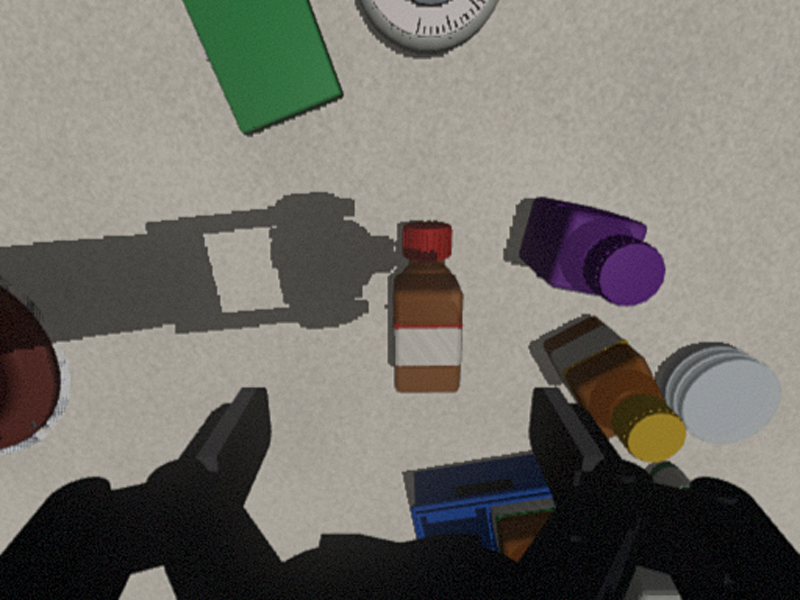

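Red bottle: base edge at (395..460, 391), shoulder corners at (396,295) and (462,293), cap about (428,240). It's almost straight along y. Yellow cap is at (656,437), purple at (630,270).

```bash
cat >> h.py <<'E'
def cloud(c):
    V,U=np.mgrid[0:384,0:512];K=np.linalg.inv(c["mtx"]);o=-c["R"].T@c["t"]
    X=o+(c["z_map"][...,None]*(np.stack([U,V,np.ones_like(U)],-1)@K.T))@c["R"]
    return X,c["z_map"]>0
E
python3 - <<'E'
from h import *
c=pickle.load(open("w2.pkl","rb"));X,ok=cloud(c)
m=ok&(np.abs(X[...,0]-483)<50)&(np.abs(X[...,1]-60)<110)&(X[...,2]>54)&(X[...,2]<66)
p=X[m];print(len(p),p[:,2].mean(),cv2.minAreaRect(p[:,:2].astype(np.float32)))
m=ok&(np.abs(X[...,0]-483)<50)&(X[...,1]>103)&(X[...,1]<160)&(X[...,2]>25)
p=X[m];print("cap",len(p),p.min(0),p.max(0),p[p[:,2]>45].mean(0))
# caps of yellow
m=ok&(np.hypot(X[...,0]-641,X[...,1]-13)<40)&(X[...,2]>143);p=X[m];print("yel",p.min(0),p.max(0),cv2.minEnclosingCircle(p[:,:2].astype(np.float32)))
E
```

```text
2965 60.896197683538695 ((482.243408203125, 66.9167251586914), (60.536766052246094, 141.53904724121094), 0.9118454456329346)
cap 21646 [433.00051124 103.01259153  25.24249362] [532.97188288 148.31360461 376.41191003] [491.18320628 137.24680531 344.61600561]
yel [618.30249186  -7.12512297 143.07072022] [660.96363222  34.75511324 152.8007353 ] ((639.9152221679688, 13.642545700073242), 21.640172958374023)
```

Run:
```python
from h import *
c=pickle.load(open("w2.pkl","rb"));X,ok=cloud(c);k=1.5625
for u,v,z in((395,391,60),(460,391,60),(396,295,60),(462,293,60),(405,223,40),(452,223,40),(428,260,51),(428,222,45)): print(ray(c,u/k,v/k,z).round(1))
m=ok&(np.abs(X[...,0]-483)<50)&(np.abs(X[...,1]-40)<90)&(X[...,2]>57)&(X[...,2]<64);m=cv2.erode(m.astype(np.uint8),np.ones((3,3)))>0
p=X[m];print(np.percentile(p,[0,1,99,100],axis=0).round(1));
for y in range(0,100,16):
    q=p[np.abs(p[:,1]-y)<8];print(y,len(q),(q[:,0].min()+q[:,0].max())/2 if len(q) else 0)
m=ok&(np.abs(X[...,0]-483)<30)&(X[...,1]>103)&(X[...,1]<160)&(X[...,2]>33)&(X[...,2]<56)
p=X[m];print("cap",p.min(0),p.max(0))
```

```text
[454.4  -1.9  60. ]
[513.4  -1.8  60. ]
[455.5  89.9  60. ]
[511.   91.7  60. ]
[463.  147.3  40. ]
[502.7 147.3  40. ]
[482.4 118.   51. ]
[482.1 149.   45. ]
[[454.8  -1.8  57. ]
 [454.9  -0.7  58.9]
 [509.5  92.6  63.1]
 [510.5  94.8  64. ]]
0 209 483.00690551319025
16 375 482.8155263244394
32 395 483.1695377994974
48 386 482.2040051339813
64 454 482.636448840459
80 433 482.2101756586975
96 181 481.9481662663711
cap [461.46315881 103.01259153  33.10945289] [502.23648748 145.16822074  54.03616227]
```

```bash
python3 -m inch '0.04 0.15 0.2 0 -1;0.04 0.153 0.45 0 -1;0.04 0.153 0.7 0 -1;0.04 0.153 0.9 0 -1;0.04 0.153 0.9 0 -1'|tail -1;python3 -c "
from h import *
go(482.3,134,8,0)"
```

```text
gripper_force: 0.0
pos [478.  134.9 137.9] yaw 0.2 q6 0.12 -> shift [-0.005  0.041  0.866] turn 0.004
```

```bash
python3 -m inch '-0.005 0 0.2 0 -1;-0.005 0 0.4 0 -1;-0.005 0 0.6 0 -1;-0.005 0 0.75 0 -1;-0.005 0 0.84 0 -1;-0.005 0 0.865 0 -1;-0.005 0 0.865 0 -1;-0.005 0 0.865 0 -1'|tail -4;python3 -c "
from h import *
go(482.3,134,8,0)"
```

```text
orientation: [0.706, 0.708, 0.001, 0.001]
ft_force: [0.7, 0.3, 0.1]
finger_gap: 1.001
gripper_force: 0.0
pos [484.4 134.5  18. ] yaw 0.1 q6 0.12 -> shift [-0.003 -0.014  0.066] turn 0.002
```

```bash
python3 -m inch '0 0 0.06 0 -1;0 0 0.06 0 -1;0 0 0.06 0 -1'|tail -4;python3 -c "
from h import *
go(482.3,134,8,0)"
```

```text
orientation: [0.707, 0.708, 0.0, 0.0]
ft_force: [-0.3, -0.8, 0.7]
finger_gap: 0.998
gripper_force: 0.0
pos [482.8 134.    7.4] yaw 0.1 q6 0.12 -> shift [-0.    -0.004 -0.004] turn 0.002
```

```bash
python3 -m inch '0 0 0 0 0;0 0 0 0 1;0 0 0 0 1;0 0 0 0 1;0 0 0 0 1;0 0 0 0 1;0 0 0 0 1';python3 -m inch '-.019 0 -.075 0 1;-.045 0 -.147 0 1;-.077 0 -.217 0 1;-.116 0 -.285 0 1;-.161 0 -.348 0 1;-.211 0 -.409 0 1;-.267 0 -.467 0 1;-.328 0 -.521 0 1;-.393 0 -.569 0 1;-.462 0 -.611 0 1;-.534 0 -.646 0 1;-.609 0 -.675 0 1'
python3 - <<'E'
from h import *
from cell import viewer
c=viewer.camera("scene");cv2.imwrite("pics/s1.png",cv2.resize(c["color"][120:264,190:382,::-1],(800,600)))
go(483,42.6,109)
E
```

```text
time: 9.33
position: [482.8, 134.0, 7.4]
orientation: [0.707, 0.707, 0.0, 0.0]
ft_force: [-2.1, 0.9, 2.5]
finger_gap: 0.472
gripper_force: 60.0
time: 10.33
position: [482.7, 41.4, 108.8]
orientation: [0.707, 0.707, 0.0, 0.0]
ft_force: [-0.2, -0.1, -1.5]
finger_gap: 0.473
gripper_force: 60.9
pos [483.4  39.8 109.7] yaw -0.0 q6 -0.07 -> shift [ 0.019 -0.002  0.004] turn 0
```

View pics/s1.png

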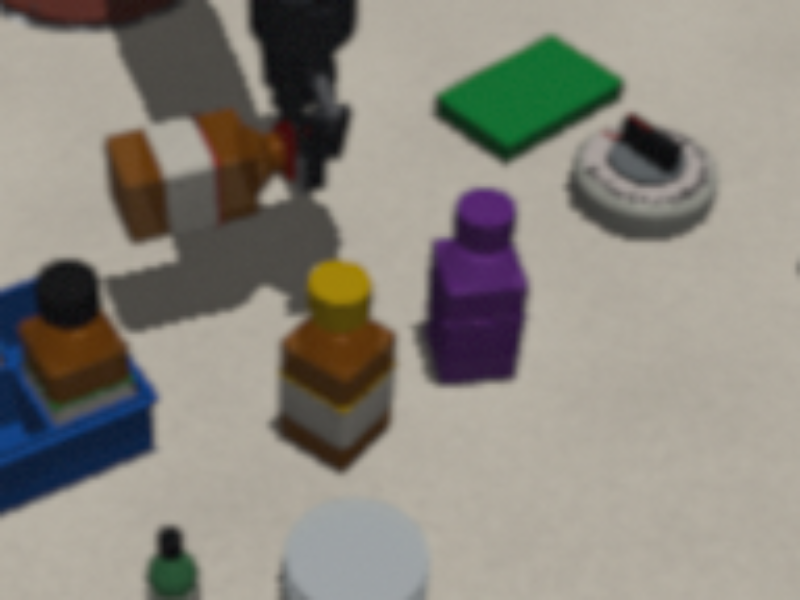

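The grip holds the bottle rigidly by torsion, so it hangs almost horizontal in the air. I'll ease the grip in small steps and see whether the force falls and the bottle pivots under its own weight.

```bash
f(){ tail -2|tr '\n' ' '; echo; }; python3 -m inch '0 0 0 0 0.3;0 0 0 0 0.3'|f; python3 -m inch '0 0 0 0 0.15;0 0 0 0 0.15'|f;python3 -m inch '0 0 0 0 0.1;0 0 0 0 0.1'|f;python3 -m inch '0 0 0 0 0.08;0 0 0 0 0.08'|f
```

```text
finger_gap: 0.475 gripper_force: 60.9 
finger_gap: 0.475 gripper_force: 60.9 
finger_gap: 0.478 gripper_force: 60.9 
finger_gap: 0.473 gripper_force: 60.9
```

```bash
f(){ tail -2|tr '\n' ' '; echo; }; python3 -m inch '0 0 0 0 0.07;0 0 0 0 0.07'|f; python3 -m inch '0 0 0 0 0.065;0 0 0 0 0.065'|f;python3 -m inch '0 0 0 0 0.06;0 0 0 0 0.06'|f;python3 -m inch '0 0 0 0 0.057;0 0 0 0 0.057'|f
python3 - <<'E'
from h import *
c=wrist("w3")
X,ok=cloud(c)
for y in range(-100,60,10):
    m=ok&(abs(X[...,0]-483)<15)&(abs(X[...,1]-y)<4)&(X[...,2]>15)&(X[...,2]<200);print(y,m.sum(),X[m][:,2].max().round() if m.sum() else 0,end=' | ')
E
```

```text
finger_gap: 0.474 gripper_force: 60.9 
finger_gap: 0.473 gripper_force: 60.9 
finger_gap: 0.477 gripper_force: 60.9 
finger_gap: 0.472 gripper_force: 60.9 
-100 0 0 | -90 0 0 | -80 0 0 | -70 0 0 | -60 0 0 | -50 0 0 | -40 0 0 | -30 0 0 | -20 0 0 | -10 0 0 | 0 0 0 | 10 2 144.0 | 20 698 150.0 | 30 847 155.0 | 40 1073 155.0 | 50 4891 196.0 |
```

Run:
```python
from h import *
from cell import viewer
c=viewer.camera("scene");X,ok=cloud(c)
for y in range(-110,60,10):
    m=ok&(abs(X[...,0]-483)<50)&(abs(X[...,1]-y)<5)&(X[...,2]>8)&(X[...,2]<250)
    if m.sum(): print(y,m.sum(),np.percentile(X[m][:,2],[1,50,99]).round(),X[m][:,0].max().round())
```

```text
-100 62 [106. 139. 159.] 515.0
-90 93 [103. 154. 162.] 517.0
-80 92 [102. 154. 162.] 518.0
-70 92 [104. 155. 162.] 519.0
-60 89 [104. 156. 163.] 517.0
-50 89 [102. 154. 163.] 517.0
-40 93 [105. 154. 162.] 517.0
-30 89 [104. 157. 163.] 518.0
-20 83 [106. 155. 163.] 518.0
-10 87 [104. 157. 163.] 516.0
0 68 [104. 151. 246.] 515.0
10 56 [123. 150. 250.] 512.0
20 74 [121. 164. 248.] 518.0
30 226 [116. 179. 247.] 533.0
40 96 [117. 207. 249.] 533.0
50 51 [113. 217. 249.] 533.0
```

The bottle is exactly horizontal with its axis at about z=132. I'll lower it to just above the bench and test how finely the grip can be relaxed there, where a slip does no harm.

```bash
f(){ tail -2|tr '\n' ' '; echo; }; python3 -m inch '0 0 0.2 0 0.06;0 0 0.4 0 0.06;0 0 0.55 0 0.06;0 0 0.63 0 0.06;0 0 0.64 0 0.06;0 0 0.64 0 0.06'|f; python3 -m inch '0 0 0 0 0.052;0 0 0 0 0.052'|f;python3 -m inch '0 0 0 0 0.048;0 0 0 0 0.048'|f;python3 -m inch '0 0 0 0 0.044;0 0 0 0 0.044'|f;python3 -m inch '0 0 0 0 0.04;0 0 0 0 0.04'|f;python3 -m inch '0 0 0 0 0.036;0 0 0 0 0.036'|f;python3 -m inch '0 0 0 0 0.03;0 0 0 0 0.03'|f;python3 -m inch '0 0 0 0 0.024;0 0 0 0 0.024'|f; python3 -c "
from h import *
go(483,42,11)"
```

```text
finger_gap: 0.477 gripper_force: 60.9 
finger_gap: 0.476 gripper_force: 53.7 
finger_gap: 0.479 gripper_force: 46.5 
finger_gap: 0.478 gripper_force: 39.5 
finger_gap: 0.483 gripper_force: 32.6 
finger_gap: 0.484 gripper_force: 26.0 
finger_gap: 0.493 gripper_force: 16.6 
finger_gap: 0.49 gripper_force: 8.0 
pos [482.8  42.5  12.4] yaw 0.1 q6 -0.07 -> shift [-0.003  0.001  0.009] turn 0
```

Grip force can be set finely: claw 0.03 gives 17 N and 0.024 gives 8 N. At about 12 N I'll lift slowly so that the bottle pivots with its base edge on the bench.

```bash
python3 -m inch '0 0 -0.03 0 0.027;0 0 -.06 0 0.027;0 0 -.09 0 0.027;0 0 -.12 0 0.027;0 0 -.15 0 0.027;0 0 -.18 0 0.027;0 0 -.21 0 0.027;0 0 -.24 0 0.027;0 0 -.24 0 0.027'
cat > tilt.py <<'E'
from h import *
from cell import viewer
c=viewer.camera("scene");X,ok=cloud(c)
for y in range(-110,100,15):
    m=ok&(abs(X[...,0]-483)<50)&(abs(X[...,1]-y)<7)&(X[...,2]>8)&(X[...,2]<250)
    if m.sum(): print(y,m.sum(),np.percentile(X[m][:,2],[1,50,99]).round(),X[m][:,0].max().round())
E
python3 tilt.py
```

```text
time: 14.23
position: [483.4, 42.7, 49.5]
orientation: [0.707, 0.707, 0.001, 0.0]
ft_force: [0.1, 1.5, -0.2]
finger_gap: 0.487
gripper_force: 8.2
-95 61 [31. 56. 62.] 516.0
-80 114 [10. 58. 65.] 519.0
-65 122 [10. 63. 72.] 520.0
-50 124 [13. 69. 78.] 517.0
-35 125 [18. 74. 82.] 518.0
-20 124 [21. 78. 87.] 518.0
-5 98 [28. 76. 86.] 518.0
10 216 [ 34. 200. 247.] 517.0
25 305 [ 59. 147. 247.] 531.0
40 212 [ 60. 171. 248.] 532.0
55 107 [ 65. 208. 248.] 531.0
70 49 [180. 221. 248.] 516.0
85 1 [222. 222. 222.] 493.0
```

```bash
python3 -m inch '0.1 0 0 0 0.027;0.2 0 0 0 0.027;0.3 0 0 0 0.027;0.4 0 0 0 0.027;0.5 0 0 0 0.027;.6 0 0 0 0.027;.6 0 0 0 .027'|tail -1; python3 -m inch '-.045 0 -.067 0 0.027;-.095 0 -.13 0 .027;-.151 0 -.188 0 .027;-.212 0 -.241 0 .027;-.277 0 -.289 0 .027;-.346 0 -.331 0 .027;-.418 0 -.367 0 .027;-.493 0 -.396 0 .027;-.571 0 -.419 0 .027;-.571 0 -.419 0 .027'; python3 tilt.py
```

```text
gripper_force: 8.3
time: 15.7
position: [483.9, 44.7, 112.6]
orientation: [0.707, 0.707, 0.001, 0.002]
ft_force: [0.3, 0.1, 4.1]
finger_gap: 0.487
gripper_force: 9.7
-35 110 [22. 42. 61.] 517.0
-20 147 [17. 66. 88.] 518.0
-5 184 [ 12.  91. 114.] 519.0
10 173 [ 12.  96. 248.] 518.0
25 254 [ 36. 133. 248.] 532.0
40 258 [ 60. 165. 248.] 533.0
55 57 [ 83. 215. 250.] 533.0
70 6 [214. 246. 250.] 516.0
85 1 [244. 244. 244.] 501.0
```

```bash
python3 -m inch '-.04 0 -.008 0 .027;-.079 0 -.015 0 .027;-.119 0 -.02 0 .027;-.159 0 -.024 0 .027;-.2 0 -.025 0 .027;-.24 0 -.026 0 .027;-.28 0 -.024 0 .027;-.32 0 -.021 0 .027;-.36 0 -.015 0 .027;-.4 0 -.008 0 .027;-.42 0 -.005 0 .027;-.42 0 -.005 0 .027'; python3 tilt.py;python3 -c "
import cv2
from cell import viewer
c=viewer.camera('scene');cv2.imwrite('pics/s2.png',cv2.resize(c['color'][110:254,180:372,::-1],(800,600)))"
```

```text
time: 16.75
position: [483.7, -16.9, 112.8]
orientation: [0.707, 0.707, 0.0, 0.001]
ft_force: [-0.5, -0.7, 5.6]
finger_gap: 0.485
gripper_force: 10.6
-50 182 [ 11.  63. 248.] 516.0
-35 319 [ 14. 117. 248.] 532.0
-20 252 [ 11. 127. 249.] 533.0
-5 159 [ 10.  88. 250.] 531.0
10 72 [ 10.  83. 244.] 518.0
```

View pics/s2.png

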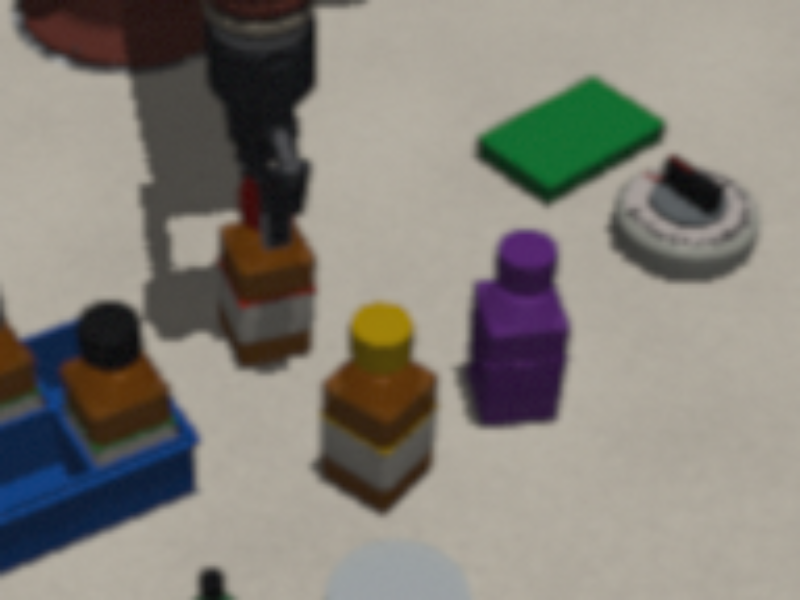

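The red bottle stands, almost upright in the gripper; the knob's line is at its mark. Release, rise and survey the bottles and carrier from above.

```bash
python3 -m inch '0 0 0.005 0 .027;0 0 0.005 0 0;0 0 0.005 0 -.3;0 0 0.005 0 -1;0 0 0.005 0 -1;0 0 0.005 0 -1;0 0 -0.15 0 -1;0 0 -0.4 0 -1;0 0 -0.65 0 -1;0 0 -0.9 0 -1;0 0 -1 0 -1'|tail -1; python3 -m inch '-0.1 0.1 -0.2 0 -1;-0.2 0.2 -.4 0 -1;-.3 .3 -.6 0 -1;-.3 .35 -.8 0 -1;-.3 .35 -.8 0 -1;-.3 .35 -.8 0 -1' | tail -1; python3 -c "
from h import *
wrist('w4');go(0,0,0)"
```

```text
gripper_force: 0.0
gripper_force: 0.0
pos [535.5 -61.  381.8] yaw 0.1 q6 -0.25 -> shift [ 0.411 -3.57   2.545] turn 0
```

View pics/w4.png

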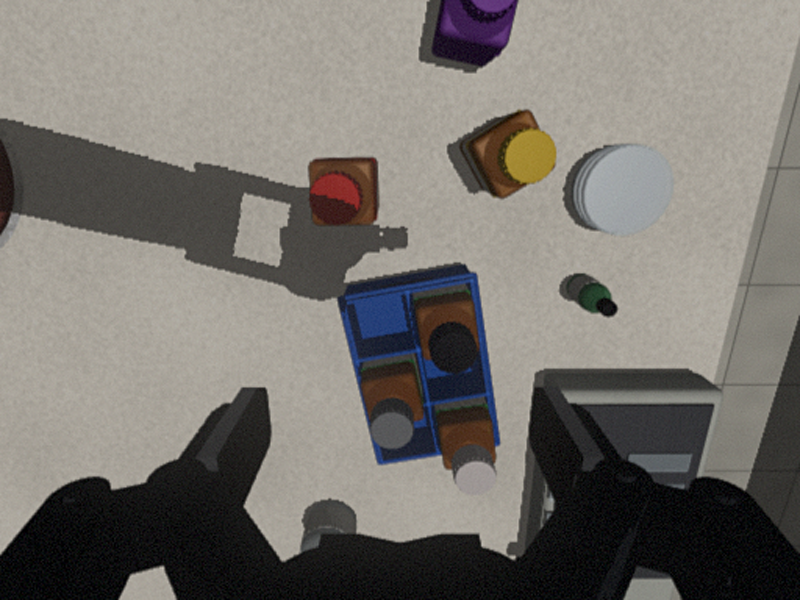

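View: red stands at cap (335,198), with its body edges along the image axes; yellow at cap (528,155). Carrier rim corners are about (341,297), (477,276), (497,443) and (380,462). Now fit the poses by depth slices.

```bash
cat > fit.py <<'E'
from h import *
import sys
c=pickle.load(open(sys.argv[1],"rb"));X,ok=cloud(c)
def rect(n,x,y,rad,z0,z1):
    m=ok&(abs(X[...,0]-x)<rad)&(abs(X[...,1]-y)<rad)&(X[...,2]>z0)&(X[...,2]<z1)
    m=m.astype(np.uint8);k,l,s,_=cv2.connectedComponentsWithStats(m)
    for i in range(1,k):
        if s[i,4]<8:m[l==i]=0
    p=X[m>0];R=cv2.minAreaRect(p[:,:2].astype(np.float32));print(n,len(p),np.round(R[0],1),np.round(R[1],1),round(R[2],1))
rect("red body",483,-17,50,85,104);rect("red cap",483,-17,50,144,157)
rect("yel body",640,13,50,85,104);rect("yel cap",640,13,50,144,157)
X0=X
m=ok&(X[...,0]>440)&(X[...,0]<680)&(X[...,1]<-95)&(X[...,1]>-370)&(X[...,2]>59)&(X[...,2]<65)
p=X[m];R=cv2.minAreaRect(p[:,:2].astype(np.float32));print("carrier",len(p),R)
k=1.5625
for u,v in((341,297),(477,276),(497,443),(380,462)):print(ray(c,u/k,v/k,62).round(1))
for n,x,y in(("black",584,-155),("white",612,-292),("grey",527,-238)):rect(n,x,y,35,144,160)
E
python3 fit.py w4.pkl
```

```text
red body 621 [483.4 -20.8] [60.  60.1] 0.9
red cap 878 [483.8 -20.6] [41.8 41.8] 77.1
yel body 666 [639.9  12.7] [60. 60.] 31.3
yel cap 967 [639.4  13.2] [41.8 41.8] 89.7
carrier 2010 ((564.1588134765625, -230.30628967285156), (153.33724975585938, 224.0313720703125), 10.68032169342041)
[ 474.1 -133.9   62. ]
[ 619.6 -110.4   62. ]
[ 655.4 -320.3   62. ]
[ 513.4 -347.8   62. ]
black 718 [ 585.7 -155.4] [41.3 42.5] 73.3
white 589 [ 611.9 -291.6] [41.6 42.1] 45.9
grey 640 [ 529.1 -236.1] [41.4 41.5] 49.5
```

```bash
cat > car.py <<'E'
from h import *
from scipy.optimize import minimize
from cell import viewer
def fit(c,n):
    X,ok=cloud(c)
    m=ok&(abs(X[...,0]-565)<110)&(abs(X[...,1]+229)<140)&(abs(X[...,2]-62.5)<3)
    col=c["color"].astype(int);m&=(col[...,2]>col[...,0]+25)
    P=X[m][:,:2]
    def f(q):
        a=q[2]*.01;d=P-q[:2];x=d@[np.cos(a),np.sin(a)];y=d@[-np.sin(a),np.cos(a)]
        dx=np.min([abs(x-w) for w in(-70,0,70)],0)+np.maximum(abs(y)-107,0)
        dy=np.min([abs(y-w) for w in(-105,-35,35,105)],0)+np.maximum(abs(x)-72,0)
        e=np.minimum(dx,dy);e=np.maximum(e-2,0);return np.sum(np.minimum(e,6)**2)
    s=min((minimize(f,[x0,y0,a0],method="Nelder-Mead") for x0 in(562,566) for y0 in(-231,-227) for a0 in(15,19)),key=lambda s:s.fun)
    print(n,len(P),s.x[:2].round(1),"yaw",np.degrees(s.x[2]*.01).round(2),s.fun.round())
    return s.x
fit(pickle.load(open("w4.pkl","rb")),"wrist")
fit(pickle.load(open("c0.pkl","rb"))["top"],"top0");fit(pickle.load(open("c0.pkl","rb"))["scene"],"scene0")
E
python3 car.py;python3 -c "
from h import *
go(483.5,-20.7,114,0.9)"
```

```text
wrist 1684 [ 564.  -228.7] yaw 10.82 2652.0
top0 293 [ 565.5 -228.9] yaw 11.23 429.0
scene0 400 [ 567.3 -231.1] yaw 10.55 957.0
pos [535.5 -61.  381.8] yaw 0.1 q6 -0.25 -> shift [ 0.269 -0.346  1.785] turn -0.019
```

```bash
python3 -m inch '0.13 -0.17 0.1 -0.02 -1;0.269 -0.346 0.3 -0.02 -1;.269 -.346 .5 -.02 -1;.269 -.346 .7 -.02 -1;.269 -.346 .9 -.02 -1;.269 -.346 .95 -.02 -1;.269 -.346 .95 -.02 -1;.269 -.346 .95 -.02 -1'|tail -1;python3 -c "
from h import *
go(483.5,-20.7,114,0.9)"
```

```text
gripper_force: 0.0
pos [483.1 -20.6 239.2] yaw 1.0 q6 -0.21 -> shift [-0.001  0.004  0.835] turn 0.002
```

```bash
python3 -m inch '0 0.003 0.2 0 -1;0 .003 .4 0 -1;0 .003 .6 0 -1;0 .003 .74 0 -1;0 .003 .81 0 -1;0 .003 .835 0 -1;0 .003 .835 0 -1;0 .003 .835 0 -1'|tail -4;python3 -m inch '0 0 0 0 0;0 0 0 0 1;0 0 0 0 1;0 0 0 0 1;0 0 0 0 1;0 0 0 0 1;0 0 0 0 1';python3 -c "
from h import *
go(516.9,-167,280,10.8)"
```

```text
orientation: [0.701, 0.713, 0.001, 0.002]
ft_force: [0.9, 0.2, 0.1]
finger_gap: 0.998
gripper_force: 0.0
time: 20.23
position: [484.5, -20.9, 115.3]
orientation: [0.701, 0.713, 0.0, 0.001]
ft_force: [-1.3, 0.8, 5.6]
finger_gap: 0.475
gripper_force: 60.7
pos [484.5 -20.9 115.3] yaw 1.0 q6 -0.21 -> shift [-0.978  0.201 -1.097] turn -0.219
```

```bash
python3 -m inch '0 0 -0.1 0 1;0 0 -.3 0 1;0 0 -.5 0 1;0 0 -.75 0 1;0 0 -1 0 1;0 0 -1 0 1'|tail -1; python3 -m inch '-.15 .03 0 -.1 1;-.35 .08 0 -.219 1;-.55 .12 0 -.219 1;-.75 .16 0 -.219 1;-.9 .19 0 -.219 1;-.978 .201 0 -.219 1;-.978 .201 0 -.219 1;-.978 .201 0 -.219 1;-.978 .201 0 -.219 1'
python3 - <<'E'
from h import *
c=wrist('w5');go(516.9,-167,120.3,10.8)
X,ok=cloud(c)
from cell import viewer
import car
car.fit(c,"wrist5");s=viewer.camera("top");car.fit(s,"top")
for n,c in(("top",s),("scene",viewer.camera("scene"))):
    X,ok=cloud(c);m=ok&(np.hypot(X[...,0]-517,X[...,1]+167)<55)&(X[...,2]>200)&(X[...,2]<248);p=X[m]
    if len(p)>5: print(n,len(p),cv2.minAreaRect(p[:,:2].astype(np.float32)))
cv2.imwrite("pics/s3.png",cv2.resize(c["color"][90:250,110:320,::-1],(800,600)))
E
```

```text
gripper_force: 61.6
time: 21.48
position: [516.2, -165.8, 263.4]
orientation: [0.637, 0.771, 0.0, -0.001]
ft_force: [0.7, -0.1, -1.6]
finger_gap: 0.473
gripper_force: 61.4
pos [ 516.2 -165.7  263.7] yaw 10.9 q6 -0.64 -> shift [-0.01   0.003  0.956] turn 0.002
wrist 1684 [ 564.  -228.7] yaw 10.82 2652.0
top0 293 [ 565.5 -228.9] yaw 11.23 429.0
scene0 400 [ 567.3 -231.1] yaw 10.55 957.0
wrist5 1430 [ 565.  -228.3] yaw 11.18 1562.0
top 82 [ 566. -228.] yaw 10.94 176.0
top 34 ((489.1881408691406, -149.48248291015625), (29.640474319458008, 15.584907531738281), 60.128360748291016)
scene 418 ((520.3301391601562, -165.71734619140625), (63.231441497802734, 60.829368591308594), 9.843328475952148)
```

View pics/w5.png

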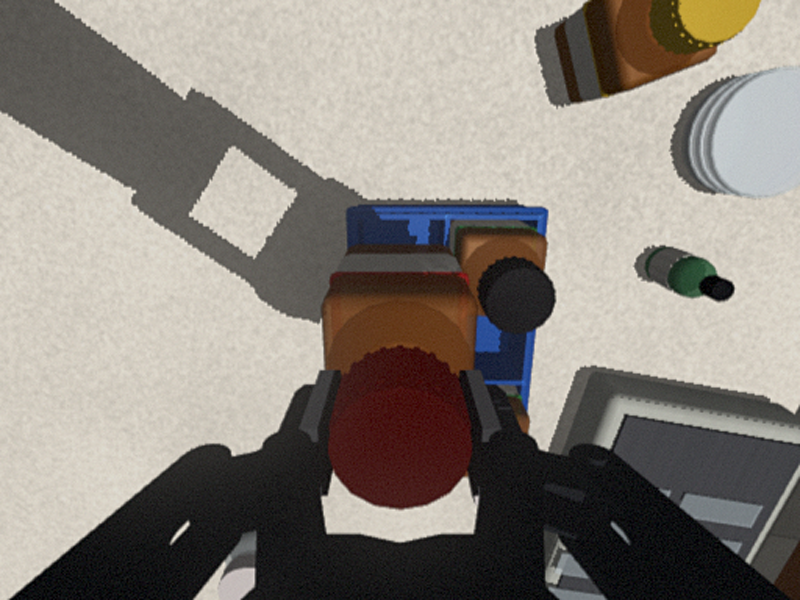

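Gripped square to the carrier. I'll lower until the base is just above the rim and measure the bottle's faces against the cell.

```bash
python3 -m inch '-.007 .004 .15 0 1;-.007 .004 .3 0 1;-.007 .004 .45 0 1;-.007 .004 .53 0 1;-.007 .004 .53 0 1;-.007 .004 .53 0 1'|tail -5
cat > rel.py <<'E'
from h import *
import car
from cell import viewer
w=wrist('wr')
for n,c in(("wrist",w),("scene",viewer.camera("scene")),("top",viewer.camera("top"))):
    q=car.fit(c,n);X,ok=cloud(c);a=q[2]*.01
    d=X-np.array([q[0],q[1],0]);x=d[...,0]*np.cos(a)+d[...,1]*np.sin(a);y=-d[...,0]*np.sin(a)+d[...,1]*np.cos(a)
    col=c["color"].astype(int);am=col[...,0]>col[...,2]+15
    import sys
    cx,cy=map(float,sys.argv[1:3])
    for z0,z1 in((75,110),(110,145),(145,172),(183,210)):
        m=ok&am&(abs(x-cx)<38)&(abs(y-cy)<42)&(X[...,2]>z0)&(X[...,2]<z1)
        if m.sum()>15: print("  z",z0,m.sum(),"x",np.percentile(x[m],[1,99]).round(1),"y",np.percentile(y[m],[1,99]).round(1))
E
python3 rel.py -35 70; python3 -c "
from h import *
go(517,-166.6,120.3,10.9)"
```

```text
position: [517.1, -167.3, 184.5]
orientation: [0.637, 0.771, -0.0, -0.0]
ft_force: [0.5, -0.3, -1.2]
finger_gap: 0.473
gripper_force: 61.3
wrist 1684 [ 564.  -228.7] yaw 10.82 2652.0
top0 293 [ 565.5 -228.9] yaw 11.23 429.0
scene0 400 [ 567.3 -231.1] yaw 10.55 957.0
wrist 2351 [ 564.1 -228.4] yaw 10.74 3248.0
  z 75 253 x [-62.1  -7.9] y [97.7 99.5]
  z 110 387 x [-64.9  -5.5] y [95.7 99.9]
  z 145 2931 x [-63.9  -5.8] y [71.4 99.6]
  z 183 1231 x [-53.8 -14.2] y [75.7 91.1]
scene 359 [ 566.9 -230.8] yaw 10.75 673.0
  z 75 33 x [-54.4  -4.8] y [28.3 59.4]
  z 110 75 x [-55.   -3.5] y [40.1 98.9]
  z 145 248 x [-61.8  -3.7] y [40.4 97.8]
  z 183 52 x [-41.2  -2. ] y [49.2 81.8]
top 117 [ 566.6 -228.7] yaw 10.9 214.0
  z 145 24 x [-63.8 -41.3] y [79.  99.8]
pos [ 518.4 -168.2  186.9] yaw 10.8 q6 -0.64 -> shift [ 0.013 -0.008  0.444] turn -0.002
```

Centred to within 1 mm. Lowering.

```bash
python3 -m inch '0 0 .05 0 1;0 0 .1 0 1;0 0 .15 0 1;0 0 .2 0 1;0 0 .25 0 1;0 0 .3 0 1;0 0 .35 0 1;0 0 .38 0 1;0 0 .4 0 1;0 0 .4 0 1';python3 -c "
from h import *
go(517,-166.6,120.3,10.9)"
```

```text
time: 23.12
position: [516.8, -167.6, 123.6]
orientation: [0.637, 0.771, -0.0, -0.001]
ft_force: [0.7, 0.4, -2.1]
finger_gap: 0.474
gripper_force: 61.3
pos [ 516.8 -167.6  123.6] yaw 10.8 q6 -0.64 -> shift [0.006 0.003 0.022] turn -0.002
```

```bash
python3 -m inch '0 0 .008 0 1;0 0 .015 0 1;0 0 .02 0 1;0 0 .02 0 1'|tail -4; python3 -m inch '0 0 .005 0 1;0 0 .005 0 1'|grep -E "pos|ft_f"
```

```text
orientation: [0.637, 0.771, 0.0, 0.0]
ft_force: [-0.4, -0.3, -3.1]
finger_gap: 0.478
gripper_force: 61.3
position: [517.3, -167.8, 121.0]
ft_force: [-0.1, 0.2, -2.4]
```

```bash
python3 -m inch '0 0 .005 0 1;0 0 .01 0 1;0 0 .01 0 1'|grep -E "pos|ft_f"; python3 -m inch '0 0 .005 0 1;0 0 .007 0 1;0 0 .007 0 1'|grep -E "pos|ft_f"
```

```text
position: [517.5, -168.0, 120.4]
ft_force: [-1.6, 0.3, 3.2]
position: [517.6, -168.2, 120.4]
ft_force: [-4.1, 0.7, 8.2]
```

Seated on the floor. Open only partway because of the neighbours, then rise.

```bash
python3 -m inch '0 0 -.007 0 .03;0 0 -.007 0 .0;0 0 -.007 0 -.15;0 0 -.007 0 -.15;0 0 -.007 0 -.15;0 0 -.05 0 -.15;0 0 -.1 0 -.15;0 0 -.2 0 -.15;0 0 -.35 0 -.15;0 0 -.55 0 -.15;0 0 -.8 0 -.15;0 0 -1 0 -.15'|tail -4; python3 -m inch '.2 0 -.1 0 -1;.4 0 -.1 0 -1;.4 0 -.1 0 -1'|tail -1; python3 -c "
from h import *
go(639.7,12.9,260,31.3);go(639.7,12.9,260,-58.7)"
```

```text
orientation: [0.637, 0.771, 0.0, 0.001]
ft_force: [1.0, -0.3, 1.0]
finger_gap: 0.574
gripper_force: 0.0
gripper_force: 0.0
pos [ 506.4 -105.9  286.9] yaw 11.0 q6 -0.54 -> shift [0.608 1.023 0.184] turn -0.451
pos [ 506.4 -105.9  286.9] yaw 11.0 q6 -0.54 -> shift [0.608 1.023 0.184] turn 1.549
```

```bash
python3 -m inch '.1 .2 0 -.1 -1;.25 .4 0 -.2 -1;.4 .6 0 -.35 -1;.5 .8 0 -.45 -1;.6 .98 0.1 -.45 -1;.6 .98 .15 -.45 -1;.6 .98 .15 -.45 -1;.6 .98 .15 -.45 -1'|tail -1; python3 -c "
from h import *
wrist('w6');go(639.7,12.9,115,31.3)
c=pickle.load(open('w6.pkl','rb'));X,ok=cloud(c)
for z0,z1 in((85,104),(144,157)):
    m=ok&(np.hypot(X[...,0]-640,X[...,1]-13)<48)&(X[...,2]>z0)&(X[...,2]<z1);p=X[m];print(len(p),cv2.minAreaRect(p[:,:2].astype(np.float32)))"
```

```text
gripper_force: 0.0
pos [633.1   6.4 261.2] yaw 31.0 q6 -0.65 -> shift [0.015 0.061 0.975] turn -0.006
1018 ((639.9530029296875, 13.896369934082031), (59.98406219482422, 58.24444580078125), 31.29571533203125)
1622 ((640.6932983398438, 13.668344497680664), (41.603614807128906, 42.72541046142578), 71.07451629638672)
```

```bash
python3 -m inch '.012 .045 .2 0 -1;.012 .045 .4 0 -1;.012 .045 .6 0 -1;.012 .045 .6 0 -1;.012 .045 .6 0 -1'|tail -1; python3 -c "
from h import *
go(640,13.3,115.3,31.3)"
```

```text
gripper_force: 0.0
pos [637.   11.3 170.2] yaw 31.0 q6 -0.64 -> shift [0.001 0.025 0.366] turn -0.007
```

```bash
python3 -m inch '0 .02 .15 0 -1;0 .02 .27 0 -1;0 .02 .34 0 -1;0 .02 .365 0 -1;0 .02 .365 0 -1;0 .02 .365 0 -1'|tail -1; python3 -c "
from h import *
go(640,13.3,115.3,31.3)"; python3 -m inch '0 0 0 0 0;0 0 0 0 1;0 0 0 0 1;0 0 0 0 1;0 0 0 0 1;0 0 0 0 1;0 0 0 0 1'; python3 -m inch '0 0 -0.1 0 1;0 0 -.3 0 1;0 0 -.5 0 1;0 0 -.75 0 1;0 0 -1 0 1;0 0 -1 0 1'|tail -1;python3 -c "
from h import *
go(543.2,-304,300,10.9)"
```

```text
gripper_force: 0.0
pos [641.9  13.4 118.1] yaw 31.1 q6 -0.64 -> shift [ 0.006 -0.011  0.019] turn -0.005
time: 27.58
position: [641.4, 13.5, 117.1]
orientation: [0.492, 0.871, 0.0, 0.001]
ft_force: [-0.9, -0.8, 5.7]
finger_gap: 0.476
gripper_force: 60.7
gripper_force: 61.5
pos [644.4  13.6 276.4] yaw 31.1 q6 -0.64 -> shift [-1.467 -1.669 -0.165] turn 0.448
```

```bash
python3 -m inch '0 0 -.2 0 1;-.1 -.1 -.3 0 1;-.25 -.28 -.3 .1 1;-.42 -.46 -.3 .2 1;-.58 -.64 -.3 .3 1;-.73 -.82 -.3 .44 1;-.73 -.82 -.3 .44 1;-.73 -.82 -.3 .44 1'|tail -1;python3 -c "
from h import *
go(543.2,-304,300,10.9)"
```

```text
gripper_force: 62.1
pos [ 591.1 -144.9  309.6] yaw 11.1 q6 -0.56 -> shift [-0.98  -0.517  0.064] turn 0.005
```

```bash
python3 -m inch '-.18 -.1 0 0 1;-.38 -.2 0 0 1;-.58 -.3 0 0 1;-.78 -.41 0 0 1;-.92 -.49 0 0 1;-.98 -.517 0 0 1;-.98 -.517 0 0 1;-.98 -.517 0 0 1;-.98 -.517 0 0 1'|tail -1;python3 -c "
from h import *
go(543.2,-304,186,10.9)"; python3 rel.py -35 -70
```

```text
gripper_force: 62.2
pos [ 545.4 -301.1  310.7] yaw 11.4 q6 -0.82 -> shift [-0.017 -0.018  0.832] turn 0.011
wrist 1684 [ 564.  -228.7] yaw 10.82 2652.0
top0 293 [ 565.5 -228.9] yaw 11.23 429.0
scene0 400 [ 567.3 -231.1] yaw 10.55 957.0
wrist 2386 [ 563.5 -229.2] yaw 11.07 3269.0
  z 75 57 x [-61.7 -11.8] y [-30.7 -28. ]
  z 183 85 x [-59.9  -4.7] y [-38.7 -36.7]
scene 373 [ 567.3 -230.3] yaw 10.77 735.0
  z 75 30 x [-60.5  -9.4] y [-30.9 -28. ]
  z 183 95 x [-52.4  -2.9] y [-96.2 -38.9]
top 202 [ 566.3 -227.7] yaw 11.67 285.0
```

```bash
python3 -m inch '-.015 -.015 0 .01 1;-.015 -.015 .2 .01 1;-.015 -.015 .35 .01 1;-.015 -.015 .5 .01 1;-.015 -.015 .65 .01 1;-.015 -.015 .75 .01 1;-.015 -.015 .8 .01 1;-.015 -.015 .8 .01 1;-.015 -.015 .8 .01 1'|grep -E 'time|pos|ft_f';python3 -c "
from h import *
go(543.2,-304,122,10.9)"; sed -i 's/((75,110),(110,145),(145,172),(183,210))/((90,118),(125,155),(155,172),(172,182),(195,225))/' rel.py; python3 rel.py -35 -70
```

```text
time: 30.4
position: [543.3, -305.6, 191.8]
ft_force: [-0.6, 0.6, -3.5]
pos [ 543.3 -305.6  191.8] yaw 10.8 q6 -0.82 -> shift [0.011 0.001 0.465] turn -0.002
wrist 1684 [ 564.  -228.7] yaw 10.82 2652.0
top0 293 [ 565.5 -228.9] yaw 11.23 429.0
scene0 400 [ 567.3 -231.1] yaw 10.55 957.0
wrist 3566 [ 563.9 -230.4] yaw 11.32 4295.0
  z 90 223 x [-62.3  -8.5] y [-41.5 -28.1]
  z 125 555 x [-64.6  -6. ] y [-42.7 -39.2]
  z 155 905 x [-64.8  -5.4] y [-68.  -39.4]
  z 172 2664 x [-63.5  -6.6] y [-68.2 -40.5]
  z 195 2249 x [-54.8 -14.4] y [-82.6 -47.9]
scene 370 [ 567.4 -231. ] yaw 10.76 1027.0
  z 90 43 x [-60.   -5.4] y [-98.1 -28.2]
  z 125 107 x [-56.5  -4.6] y [-100.3  -40.2]
  z 155 132 x [-53.5  -4.2] y [-100.3  -40.4]
  z 172 167 x [-61.1  -6.6] y [-98.7 -41.9]
  z 195 78 x [-52.3  -6.1] y [-91.3 -50.5]
top 192 [ 565.9 -228. ] yaw 11.31 282.0
  z 172 26 x [-63.9  -6.1] y [-69.7 -43.1]
```

```bash
python3 -m inch '.004 0 .05 0 1;.004 0 .1 0 1;.004 0 .13 0 1;.004 0 .13 0 1'|grep -E 'pos|ft_f'; python3 -m inch '0 0 .05 0 1;0 0 .1 0 1;0 0 .15 0 1;0 0 .2 0 1;0 0 .25 0 1;0 0 .28 0 1;0 0 .3 0 1;0 0 .3 0 1'|grep -E 'pos|ft_f'
```

```text
position: [541.8, -304.2, 169.3]
ft_force: [0.3, -0.1, -3.4]
position: [542.4, -304.6, 125.5]
ft_force: [-0.5, 0.2, -2.3]
```

```bash
python3 -m inch '0 0 .008 0 1;0 0 .016 0 1;0 0 .02 0 1;0 0 .02 0 1'|grep -E 'pos|ft_f'; python3 -m inch '0 0 .005 0 1;0 0 .01 0 1;0 0 .01 0 1'|grep -E 'pos|ft_f'
```

```text
position: [542.9, -305.0, 123.8]
ft_force: [0.8, -0.3, -3.5]
position: [542.9, -305.0, 122.2]
ft_force: [0.6, -0.4, -2.5]
```

```bash
python3 -m inch '0 0 .005 0 1;0 0 .01 0 1;0 0 .01 0 1'|grep -E 'pos|ft_f'; python3 -m inch '0 0 .005 0 1;0 0 .005 0 1'|grep -E 'pos|ft_f'
```

```text
position: [543.1, -305.4, 122.2]
ft_force: [-2.7, 1.4, 4.9]
position: [543.2, -305.5, 122.2]
ft_force: [-4.0, 1.4, 8.0]
```

Seated. Release partway, rise, and check the bottles and the knob.

```bash
python3 -m inch '0 0 -.005 0 .03;0 0 -.005 0 .0;0 0 -.005 0 -.15;0 0 -.005 0 -.15;0 0 -.005 0 -.15;0 0 -.05 0 -.15;0 0 -.1 0 -.15;0 0 -.2 0 -.15;0 0 -.35 0 -.15;0 0 -.55 0 -.15;0 0 -.8 0 -.15;0 0 -1 0 -.15'|tail -2; python3 -m inch '.15 -.15 -.2 0 -1;.3 -.3 -.4 0 -1;.5 -.5 -.6 0 -1;.7 -.7 -.8 0 -1;.85 -.85 -.9 0 -1;.85 -.85 -.9 0 -1;.85 -.85 -.9 0 -1'|grep time
python3 - <<'E'
from h import *
from cell import viewer
w=wrist('w7');s=viewer.camera("scene");t=viewer.camera("top")
import car
q=car.fit(w,"w");X,ok=cloud(w);a=q[2]*.01
for n,x,y in(("red",-35,70),("yel",-35,-70),("grey",-35,0),("black",35,70),("white",35,-70)):
    P=q[:2]+[x*np.cos(a)-y*np.sin(a),x*np.sin(a)+y*np.cos(a)]
    m=ok&(np.hypot(X[...,0]-P[0],X[...,1]-P[1])<32)&(X[...,2]>145)&(X[...,2]<180);p=X[m]
    print(n,P.round(1),len(p),p.mean(0).round(1) if len(p) else 0)
X,ok=cloud(t);m=ok&(np.hypot(X[...,0]-481,X[...,1]-337)<45)&(X[...,2]>59)&(X[...,2]<78)
print("knob",cv2.minAreaRect(X[m][:,:2].astype(np.float32)))
a=cv2.resize(t["color"][150:220,250:350,::-1],(400,300));b=cv2.resize(t["color"][170:230,120:200,::-1],(400,300))
d=cv2.resize(s["color"][150:260,110:260,::-1],(400,300),interpolation=cv2.INTER_CUBIC);e=cv2.resize(s["color"][130:190,315:375,::-1],(400,300))
cv2.imwrite("pics/fin.png",np.vstack([np.hstack([a,b]),np.hstack([d,e])]))
E
```

```text
finger_gap: 0.572
gripper_force: 0.0
time: 34.13
wrist 1684 [ 564.  -228.7] yaw 10.82 2652.0
top0 293 [ 565.5 -228.9] yaw 11.23 429.0
scene0 400 [ 567.3 -231.1] yaw 10.55 957.0
w 1123 [ 562.2 -229. ] yaw 10.78 1429.0
red [ 514.7 -166.8] 780 [ 514.9 -167.4  155.5]
yel [ 540.9 -304.3] 609 [ 539.8 -303.5  155.1]
grey [ 527.8 -235.6] 679 [ 526.9 -235.8  155.3]
black [ 583.5 -153.7] 805 [ 582.8 -155.5  155.1]
white [ 609.7 -291.2] 620 [ 609.5 -290.8  155. ]
knob ((482.8236389160156, 337.5957336425781), (55.87327575683594, 14.95637321472168), 20.453771591186523)
```

View pics/fin.png

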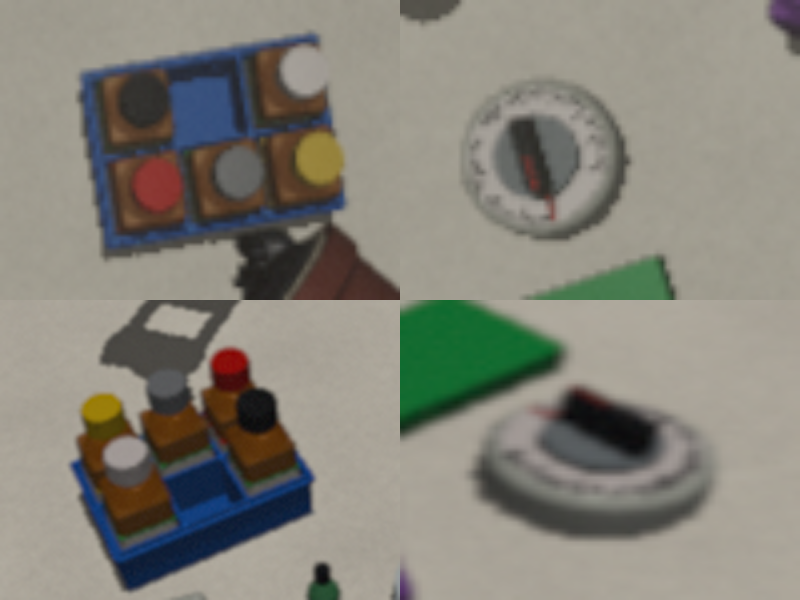

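All five caps stand level at 155 mm in their cells (crops, left). The knob's red line is on the dial mark (crops, right).

```bash
python3 -c "
from cell import r
print(r.hand_in())"
```

```text
the job is handed in; nothing more can be done
None
```

I've handed in the job after about 34 s of robot time: the red and yellow bottles stand upright in cells (-35, +70) and (-35, -70), and the timer is turned back to its zero stop. The hand-in returned no verdict; the last pictures and force readings showed everything in place.

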